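# Pin the carrier dock by feel and sort the tested gearboxes

### The job

Lock the carrier dock before loading it: lift the yellow dust cover off the lock and lay it flat on its outlined rest, then take the orange-handled pin from its stand, feel with its rod along the hidden face under the brush-covered slot for the latch hole and push it fully home. Then put each gearbox down flat in a nest of its own, green-tagged ones in the green pass carrier and red-tagged ones in the red reject carrier; put nothing in the pass carrier before the pin is home. Leave the pin in the lock and do not disturb the bottle, tape or screwdriver.

Things in the scene. Friction and masses are not known exactly. Their poses are not given: they have to be found in the camera images.
- lock: lock housing of the carrier dock, fixed: blue metal box 70 mm (its x) by 200 mm (its y) by 76 mm high, aluminium top. Origin at the centre of its underside, z up
- lock_slot (a point): centre of the slot in the lock's top, 76 mm above the lock's underside, axes as the lock's. The slot is 20 mm wide (x) and 80 mm long (y). A black bristle dust seal hides what is below and yields without any resistance; the plate around it is 4 mm thick
- lock_face (a point): middle of the hidden flat rigid steel face under the slot, 50 mm above the lock's underside, axes as the lock's. It has one latch hole, 18 mm along y, 22 mm along x, 35 mm deep to a solid floor (15 mm above the lock's underside). It is centred at x = 0; its y, unseen, differs every time, anywhere from -26 to +26 mm: feel for it. Fully home, the pin's tip stands on its floor
- pin_handle (a point): locking pin: centre of its orange handle, 36 mm (its x) by 24 mm (its y) by 50 mm high. A straight round steel rod, 12 mm thick with a bevelled end, reaches 90 mm down from the handle's underside; the tip is 115 mm below this point. About 120 g; z points up along the pin. It starts upright in its stand
- pin_tip (a point): lower end of the locking pin's rod, on its axis
- stand: fixed grey plastic block, 60 x 60 x 60 mm, origin at the centre of its underside; the pin stands in the 14 mm hole in its top, 50 mm deep (tip 10 mm above the table)
- cover_c (a point): dust cover: yellow plate 50 mm (its x) by 110 mm (its y), 8 mm thick, with a square black knob 26 x 26 mm, 34 mm tall (8 to 42 mm above the underside) on its middle; 150 g. It starts loose on top of the lock, over the slot. This point is on its middle axis, 21 mm above its underside; z up
- rest: rest for the dust cover, fixed: flat grey pad 80 mm (its x) by 140 mm (its y), 4 mm thick, with a yellow outline; origin at the centre of its underside
- pass_carrier: PASS carrier, fixed: tray with green walls, 90 mm (its x) by 200 mm (its y), origin at the centre of its underside, z up. Floor 6 mm high, walls up to 20 mm. Three open nests in a row along y, centred at y = -65, 0 and +65 mm (x = 0), each 80 mm (x) by 60 mm (y) inside
- reject_carrier: REJECT carrier, fixed: the same three-nest tray with red walls; same sizes, axes and nests as the pass carrier
- gearbox0_c (a point): gearbox housing with a GREEN tag (passed); may be absent. Black body 70 mm (its x) by 50 mm (y) by 30 mm high; on its middle a square aluminium boss 30 x 30 mm, 32 mm tall (30 to 62 mm above the underside), to grip it by; about 250 g. This point is on its middle axis, 31 mm above its underside; z up. Tags on the boss's top and on the body
- gearbox1_c (a point): gearbox housing with a GREEN tag (passed); may be absent. Black body 70 mm (its x) by 50 mm (y) by 30 mm high; on its middle a square aluminium boss 30 x 30 mm, 32 mm tall (30 to 62 mm above the underside), to grip it by; about 250 g. This point is on its middle axis, 31 mm above its underside; z up. Tags on the boss's top and on the body
- gearbox2_c (a point): gearbox housing with a GREEN tag (passed); may be absent. Black body 70 mm (its x) by 50 mm (y) by 30 mm high; on its middle a square aluminium boss 30 x 30 mm, 32 mm tall (30 to 62 mm above the underside), to grip it by; about 250 g. This point is on its middle axis, 31 mm above its underside; z up. Tags on the boss's top and on the body
- gearbox3_c (a point): gearbox housing with a RED tag (rejected); may be absent. Black body 70 mm (its x) by 50 mm (y) by 30 mm high; on its middle a square aluminium boss 30 x 30 mm, 32 mm tall (30 to 62 mm above the underside), to grip it by; about 250 g. This point is on its middle axis, 31 mm above its underside; z up. Tags on the boss's top and on the body
- gearbox4_c (a point): gearbox housing with a RED tag (rejected); may be absent. Black body 70 mm (its x) by 50 mm (y) by 30 mm high; on its middle a square aluminium boss 30 x 30 mm, 32 mm tall (30 to 62 mm above the underside), to grip it by; about 250 g. This point is on its middle axis, 31 mm above its underside; z up. Tags on the boss's top and on the body
- gearbox5_c (a point): gearbox housing with a RED tag (rejected); may be absent. Black body 70 mm (its x) by 50 mm (y) by 30 mm high; on its middle a square aluminium boss 30 x 30 mm, 32 mm tall (30 to 62 mm above the underside), to grip it by; about 250 g. This point is on its middle axis, 31 mm above its underside; z up. Tags on the boss's top and on the body
- bottle: clear water bottle with blue cap, 56 mm across, 170 mm tall, standing; bystander, origin under its centre
- tape: roll of paper tape, 90 mm across, 25 mm high, lying flat; bystander, origin under its centre
- driver: blue-handled screwdriver lying on the table; bystander
Mind the look-alikes: they are no part of the job. There is more than one size of the part that bears cover_c; the job needs the largest.

How it is judged:
By the outcome, as a careful person would: the job done as asked, in the order asked, and still so for the second after the job is handed in, with the robot touching nothing.
Of gearbox0, gearbox1, gearbox2, gearbox3, gearbox4, gearbox5 only 4 to 6 are there at a start; the rules pass over those that are not, and their reading is None.
At some moment in a run one of gearbox0, gearbox1, gearbox2, gearbox3, gearbox4, gearbox5 may be knocked a few centimetres aside while the robot is not near it.
It also fails if it takes over 208 s, if anything falls off the work surface, if the arm or the gripper's body presses on something with over 40 N, if the wrist force passes 120 N, or if a joint passes its speed limit or range.

### The arm

A 7-joint arm with a two-finger parallel gripper is mounted at the origin on the work surface. World frame = base frame: x ahead of the robot, y to its left, z up, the work surface at z = 0. Lengths are in m, angles in rad, forces in N, time in s.
With the tool pointing down it reaches from about 0.425 to 0.825 m from the base axis. Payload 3.6 kg.
Tool frame: the origin (TCP) lies where the fingers leave the gripper's body, on its centre line; the fingertips stand 73 mm ahead of it and the grasp point (between the pads) lies 54 mm ahead of it; x points along the fingers, y is the direction in which the jaws open and shut, and the axes are right-handed (so a half turn about x gives the same grasp; the last joint's range is limited). The gripper opens to 85 mm and grips with 20 to 120 N. Pads are 22 mm wide; open, the fingers measure 114 mm over their backs; the gripper's body (76 mm by 85 mm) begins 54 mm behind the grasp point. The pads swing forward as they close: fully open they stand 13 mm farther back than shut.
Start: joints at [-1.337, 0.615, -0.013, 1.423, 0.008, 1.103, -0.04], TCP at [0.167, 0.628, 0.304] pointing down, gripper open.
Joint ranges: [-3.12, 3.12], [-0.3, 2.06], [-1.34, 1.32], [0.26, 2.42], [-1.36, 4.5], [0.01, 1.98], [-2.84, 2.84]. Speed limits (rad/s): [2.79, 2.79, 3.14, 3.14, 3.14, 3.14, 3.14].

### API

Orientations are given as a unit quaternion [x, y, z, w].
In Python, from station import arm, snapshot, camera_info, ticket gives the robot as it stands. Calls block until the motion is done:
- arm.movep(position, orientation): joint-space move of the TCP to a pose.
- arm.line_to(position, velocity=0.15, ori=None): straight line of the TCP; ori=None keeps the orientation; velocity is the mean speed in m/s.
- arm.move_j(angles): joint-space move.
- arm.move_gripper(opening, effort=None): opening from 0.0 (shut) to 1.0 (fully open); effort is the grip in N (None keeps the last); returns when the fingers have stopped.
- arm.pause(seconds).
- arm.ik(position, orientation): joint angles nearest the present ones, or None.
- snapshot(name): name is "scene" or "side" or "wrist"; returns the picture (420x560x3 uint8, blue, green, red); there is no depth.
- camera_info(name): a dict with "fx", "fy", "cx", "cy" (pixels), "R" (3x3) and "t" (3): a world point X has camera coordinates R X + t; the wrist camera has in their place "T_tool_cam" (4x4, takes a point from camera to tool coordinates, whose origin is the TCP and whose axes are the tool frame's). Camera axes: x right, y down, z forward; pixel columns grow to the right and rows downward; lengths in m; the calibration is good to about 2 mm. The wrist camera is an equidistant fisheye: a pixel r from the principal point sees the ray r / f radians off the axis. A picture is of the moment at which its call begins: read the wrist's pose just before it. camera_info takes no time and is no camera call.
A pose or a line that the arm cannot do raises arm.MotionError and nothing moves.
- ticket.finish_job(): hands the job in, once; it reports no verdict.
Readings, each from a call of its own:
- arm.read_time(): time.
- arm.read_joint_positions(): joint angles.
- arm.read_dq(): joint speeds.
- arm.read_effort(): joint torques, N m.
- arm.read_tool_pos(): TCP position.
- arm.read_eef_rot(): TCP orientation.
- arm.read_ft_force(): force on the tool from outside, world axes, zero at the start.
- arm.read_wrist_torque(): the same for the moment, N m.
- arm.read_opening(): opening from 0.0 (shut) to 1.0 (fully open).
Only numpy, scipy, OpenCV 4.12 (cv2) and the standard library are available. Lean on these libraries where they do the work, as an engineer would, in place of code of your own. Each camera call takes 0.05 s, during which the arm holds its last target.

## Working session

There is one attempt and no reset: what is moved stays moved. The work goes in short steps, each a Python script; the robot and the scene stay as the last script left them, time stands still between calls to the robot, and variables do not carry over. Pictures are saved under pics/ and viewed, and the job is handed in when it is done.

```bash
ls; mkdir -p pics
python3 - <<'E'
from station import arm, snapshot, camera_info, ticket
import cv2, numpy as np
print(arm.read_time(), arm.read_tool_pos(), arm.read_eef_rot(), arm.read_opening())
for n in ["scene","side","wrist"]:
    im=snapshot(n); cv2.imwrite(f"pics/{n}0.png",im)
    print(n,camera_info(n))
E
```

```text
pics
0.0 [0.16682822 0.62763508 0.30273441] [ 0.09067986  0.70124743 -0.09247068  0.70105519] 1.004470650765352
scene {'fx': 442.78167771839423, 'fy': 442.78167771839423, 'cx': 291.0325019487058, 'cy': 208.69066076389223, 'R': array([[ 0.34449999,  0.93873824,  0.00950111],
       [ 0.61785031, -0.21909688, -0.75515399],
       [-0.70681026,  0.2660208 , -0.65547859]]), 't': array([-0.19778713, -0.24808651,  1.65966484])}
side {'fx': 383.6963213828782, 'fy': 383.6963213828782, 'cx': 275.84794444880146, 'cy': 206.2563248775495, 'R': array([[ 0.82718256, -0.56157883,  0.01995574],
       [-0.29861977, -0.46938312, -0.83096674],
       [ 0.47602022,  0.68140201, -0.55596407]]), 't': array([-0.47189995,  0.2388741 ,  0.94402237])}
wrist {'fx': 325.19226210127806, 'fy': 325.19226210127806, 'cx': 278.07830660133624, 'cy': 206.1529496141726, 'T_tool_cam': array([[-1.25057824e-04, -2.91210412e-01,  9.56659020e-01,
        -6.98316696e-02],
       [ 9.99999845e-01,  4.81975133e-04,  2.77438436e-04,
         8.25053213e-04],
       [-5.41878820e-04,  9.56658907e-01,  2.91210307e-01,
        -7.42501122e-02],
       [ 0.00000000e+00,  0.00000000e+00,  0.00000000e+00,
         1.00000000e+00]])}
```

View pics/scene0.png

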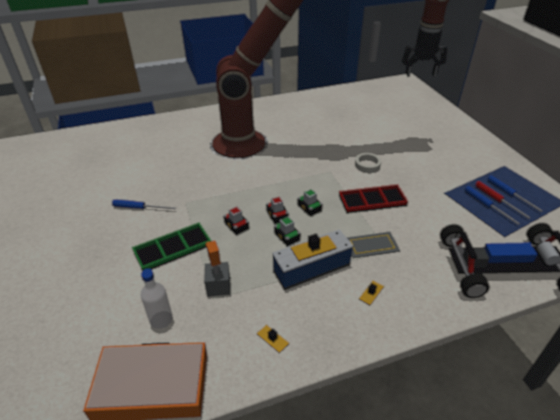

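View pics/side0.png

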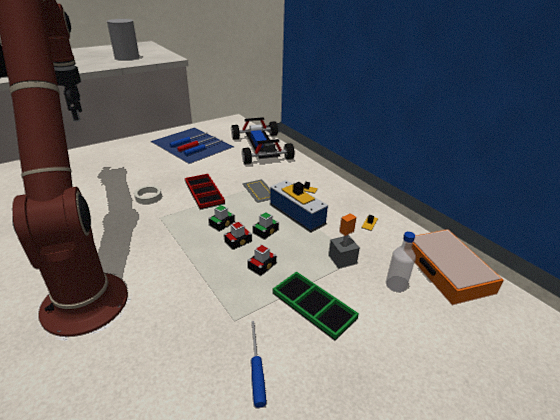

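View pics/wrist0.png

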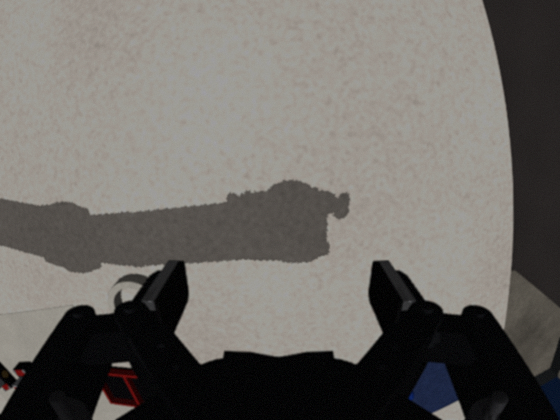

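```bash
cat > h.py <<'E'
from station import arm, snapshot, camera_info, ticket
import cv2, numpy as np
from scipy.spatial.transform import Rotation as Rn
def q(a):
    "tool down, jaw axis (tool y) at world yaw a"
    c,s=np.cos(a),np.sin(a)
    return Rn.from_matrix(np.array([[0,c,s],[0,s,-c],[-1,0,0]])).as_quat()
def ray(name,uv,pose=None):
    ci=camera_info(name); uv=np.atleast_2d(np.float64(uv))
    x=(uv[:,0]-ci['cx'])/ci['fx']; y=(uv[:,1]-ci['cy'])/ci['fy']
    if name!='wrist':
        d=np.stack([x,y,np.ones_like(x)],1); R,t=np.array(ci['R']),np.array(ci['t'])
        return -R.T@t, d@R
    r=np.hypot(x,y)+1e-12; k=np.sin(r)/r
    d=np.stack([x*k,y*k,np.cos(r)],1)
    T=np.array(ci['T_tool_cam']); p,o=pose; Rt=Rn.from_quat(o).as_matrix()
    return Rt@T[:3,3]+p, d@(Rt@T[:3,:3]).T
def toplane(name,uv,z,pose=None):
    o,d=ray(name,uv,pose); return o+d*((z-o[2])/d[:,2])[:,None]
def proj(X,pose):
    ci=camera_info('wrist');T=np.array(ci['T_tool_cam']); p,o=pose; Rt=Rn.from_quat(o).as_matrix()
    X=np.atleast_2d(X); c=((X-p)@Rt-T[:3,3])@T[:3,:3]
    rr=np.hypot(c[:,0],c[:,1]); th=np.arctan2(rr,c[:,2])
    return np.stack([ci['cx']+ci['fx']*th*c[:,0]/rr, ci['cy']+ci['fy']*th*c[:,1]/rr],1)
def wsnap(fn):
    pose=(np.array(arm.read_tool_pos()),np.array(arm.read_eef_rot())); im=snapshot('wrist')
    cv2.imwrite(f'pics/{fn}.png',im); np.savez(f'pics/{fn}.npz',p=pose[0],o=pose[1]); return im,pose
def load(fn):
    d=np.load(f'pics/{fn}.npz'); return cv2.imread(f'pics/{fn}.png'),(d['p'],d['o'])
E
python3 - <<'E'
from h import *
np.set_printoptions(precision=3,suppress=True)
P={'lock':(313,245,.076),'knob':(314,238,.118),'pin':(213,245,.12),'stand':(217,268,.06),'rest':(373,244,0),'pass':(172,244,.02),'rej':(373,197,.02),'g1':(310,192,.06),'g2':(288,222,.06),'r1':(236,212,.06),'r2':(277,202,.06),'bottle':(148,275,.17),'tape':(368,162,0.02),'driver':(140,206,.01),'c2':(372,290,.03),'c3':(272,336,.03)}
for k,v in P.items(): print(k,toplane('scene',v[:2],v[2])[0])
for pos in [(.55,0,.45),(.6,0,.4),(.55,.1,.5),(.6,-.15,.4)]:
    for a in (np.pi/2,-np.pi/2,0,np.pi): print(pos,round(a,2),arm.ik(list(pos),q(a)))
E
```

```text
lock [0.658 0.029 0.076]
knob [0.673 0.024 0.118]
pin [ 0.614 -0.22   0.12 ]
stand [ 0.637 -0.222  0.06 ]
rest [0.644 0.224 0.   ]
pass [ 0.473 -0.315  0.02 ]
rej [0.476 0.31  0.02 ]
g1 [0.433 0.113 0.06 ]
g2 [0.537 0.004 0.06 ]
r1 [ 0.447 -0.122  0.06 ]
r2 [0.444 0.003 0.06 ]
bottle [ 0.706 -0.377  0.17 ]
tape [0.3   0.385 0.02 ]
driver [ 0.265 -0.382  0.01 ]
c2 [0.811 0.127 0.03 ]
c3 [ 0.851 -0.148  0.03 ]
(0.55, 0, 0.45) 1.57 [-0.301  0.364  0.393  1.472 -0.141  1.333  1.673]
(0.55, 0, 0.45) -1.57 [-0.644  0.483  1.005  1.482 -0.409  1.4   -1.193]
(0.55, 0, 0.45) 0 [-0.416  0.385  0.577  1.476 -0.212  1.343  0.175]
(0.55, 0, 0.45) 3.14 [-0.696  0.531  1.137  1.483 -0.482  1.433 -2.689]
(0.6, 0, 0.4) 1.57 [-0.212  0.472  0.289  1.428 -0.137  1.261  1.659]
(0.6, 0, 0.4) -1.57 [-0.518  0.57   0.855  1.438 -0.433  1.329 -1.209]
(0.6, 0, 0.4) 0 [-0.354  0.5    0.533  1.432 -0.258  1.278  0.2  ]
(0.6, 0, 0.4) 3.14 [-0.625  0.67   1.135  1.441 -0.606  1.412 -2.622]
(0.55, 0.1, 0.5) 1.57 [-0.41   0.357  0.298  1.333 -0.103  1.467  1.452]
(0.55, 0.1, 0.5) -1.57 [-0.757  0.45   0.914  1.344 -0.352  1.515 -1.445]
(0.55, 0.1, 0.5) 0 [-0.586  0.385  0.587  1.339 -0.211  1.479 -0.014]
(0.55, 0.1, 0.5) 3.14 [ 0.411  0.534 -1.147  1.307  0.483  1.594  2.476]
(0.6, -0.15, 0.4) 1.57 [-0.055  0.523  0.459  1.375 -0.232  1.296  1.985]
(0.6, -0.15, 0.4) -1.57 [-0.351  0.701  1.129  1.385 -0.628  1.441 -0.811]
(0.6, -0.15, 0.4) 0 [-0.212  0.581  0.767  1.381 -0.402  1.339  0.564]
(0.6, -0.15, 0.4) 3.14 [-0.352  0.703  1.135  1.385 -0.632  1.443 -2.379]
```

Run:
```python
from h import *
arm.movep([.53,.02,.42],q(np.pi/2)); arm.pause(.3)
wsnap('w1'); print(arm.read_time(),arm.read_tool_pos(),arm.read_joint_positions(),arm.read_ft_force())
```

```text
3.0417 [0.5300142  0.02022978 0.41992989] [-0.30838258  0.34033401  0.32901102  1.58337343 -0.11437435  1.23702857
  1.61183149] [ 0.61230537 -0.33450728  0.11239696]
```

View pics/w1.png

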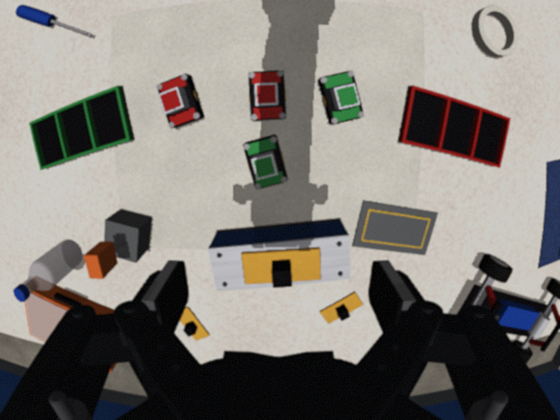

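Run:
```python
from h import *
im,_=load('w1')
a=cv2.resize(im[55:205,140:380],None,fx=3.3,fy=3.3,interpolation=cv2.INTER_NEAREST)
cv2.imwrite('pics/c1.png',a[:600,:800])
a=cv2.resize(im[180:310,80:440],None,fx=2.2,fy=2.2,interpolation=cv2.INTER_NEAREST)
cv2.imwrite('pics/c2.png',a[:600,:800])
```

```text
(no output)
```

View pics/c1.png

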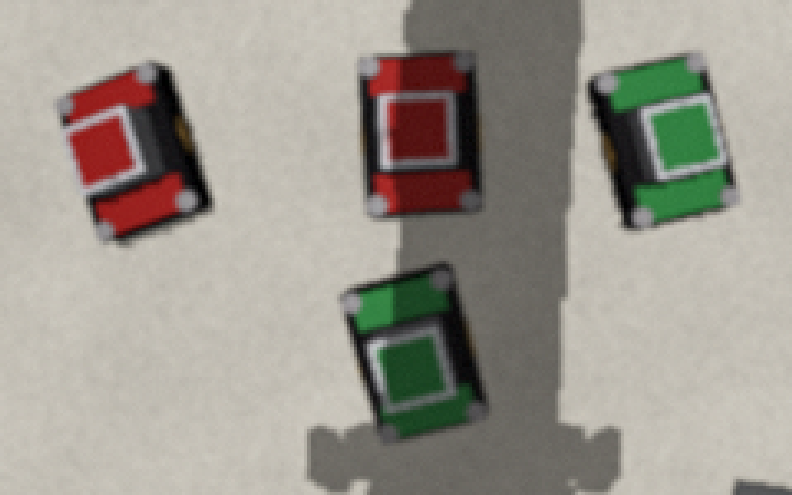

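View pics/c2.png

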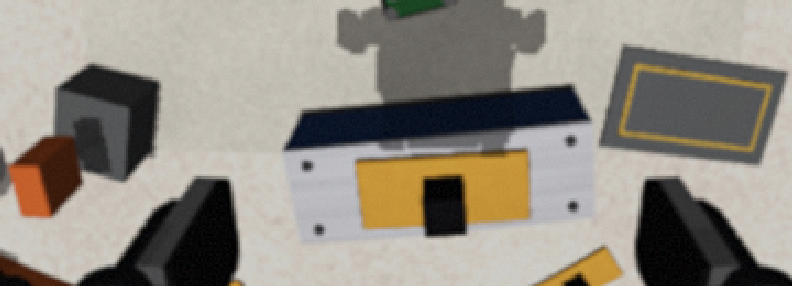

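```bash
cat >> h.py <<'E'
def rects(im,mask,z,pose,amin=30,box=None,name='wrist'):
    m=mask.astype(np.uint8)*255
    if box is not None:
        k=np.zeros_like(m); x0,y0,x1,y1=box; k[y0:y1,x0:x1]=1; m=m*k
    cs,_=cv2.findContours(m,cv2.RETR_EXTERNAL,cv2.CHAIN_APPROX_NONE); out=[]
    for c in cs:
        if cv2.contourArea(c)<amin: continue
        P=toplane(name,c[:,0].astype(float),z,pose)[:,:2]
        (cx,cy),(w,h),a=cv2.minAreaRect((P*1000).astype(np.float32))
        if w<h: w,h,a=h,w,a+90
        a=(a+90)%180-90   # long side angle deg
        out.append((np.round(cv2.boundingRect(c)).tolist(),round(cx/1000,4),round(cy/1000,4),round(w,1),round(h,1),round(a,1)))
    return out
def hsv(im):
    h=cv2.cvtColor(im,cv2.COLOR_BGR2HSV).astype(int); return h[...,0],h[...,1],h[...,2]
def masks(im):
    H,S,V=hsv(im)
    return dict(green=(H>45)&(H<85)&(S>110)&(V>40), red=((H<6)|(H>172))&(S>140)&(V>60), yellow=(H>18)&(H<32)&(S>120)&(V>60), orange=(H>=6)&(H<17)&(S>150)&(V>90))
E
python3 - <<'E'
from h import *
im,pose=load('w1'); M=masks(im)
def show(t,*a,**k):
    print(t)
    for r in rects(*a,**k): print('  ',r)
show('green tags',im,M['green'],.062,pose,box=(140,50,400,205))
show('red tags',im,M['red'],.062,pose,box=(140,50,395,205))
show('pass',im,M['green'],.02,pose,box=(10,60,140,200))
show('rej',im,M['red'],.02,pose,box=(395,60,530,190))
show('cover',im,M['yellow'],.084,pose,box=(200,200,355,310))
show('rest outl',im,M['yellow'],.004,pose,box=(350,190,450,270))
show('orange',im,M['orange'],.15,pose,box=(70,230,130,300))
show('small covers',im,M['yellow'],.008,pose,box=(170,290,370,345))
E
```

```text
green tags
   ([255, 171, 28, 16], 0.5489, 0.0097, 38.4, 14.3, -71.3)
   ([255, 158, 19, 18], 0.5311, 0.0025, 21.4, 20.8, 14.3)
   ([247, 139, 29, 17], 0.503, -0.0029, 38.2, 17.0, -73.8)
   ([332, 106, 29, 16], 0.4589, 0.1112, 39.1, 15.5, -77.9)
   ([338, 87, 19, 19], 0.4349, 0.1113, 21.5, 21.4, -75.8)
   ([324, 73, 29, 16], 0.4141, 0.0985, 38.9, 14.9, -72.1)
red tags
   ([253, 107, 30, 13], 0.4597, 0.0073, 37.7, 15.9, 89.7)
   ([169, 107, 27, 19], 0.4615, -0.1067, 38.9, 16.2, -71.7)
   ([162, 91, 18, 19], 0.4377, -0.1236, 21.7, 21.4, 15.9)
   ([258, 86, 17, 17], 0.4347, 0.0054, 21.2, 20.7, 0.0)
   ([160, 77, 27, 15], 0.4151, -0.1199, 38.2, 14.4, -83.5)
   ([251, 72, 30, 13], 0.4128, 0.0045, 37.9, 14.6, -86.0)
pass
   ([30, 87, 101, 82], 0.4681, -0.313, 199.6, 87.7, -78.7)
rej
   ([401, 86, 108, 81], 0.4689, 0.3115, 199.4, 88.0, 80.9)
cover
   ([325, 293, 30, 17], 0.7282, 0.1155, 45.1, 29.3, 87.3)
   ([242, 249, 78, 34], 0.667, 0.0256, 107.1, 48.6, -86.0)
rest outl
   ([361, 209, 69, 40], 0.644, 0.2193, 117.1, 57.1, 81.4)
orange
   ([84, 254, 20, 24], 0.6424, -0.2241, 34.5, 23.8, 3.4)
small covers
   ([179, 308, 30, 32], 0.835, -0.1426, 73.3, 33.7, 27.3)
   ([321, 293, 41, 30], 0.794, 0.1351, 71.8, 31.7, -55.9)
```

Run:
```python
from h import *
arm.movep([.667,.0256,.30],q(np.deg2rad(94))); arm.pause(.2)
im,pose=wsnap('w2'); M=masks(im)
for r in rects(im,M['yellow'],.084,pose,amin=200): print(r)
im2=snapshot('scene'); cv2.imwrite('pics/s2.png',im2)
print(arm.read_time(),arm.read_ft_force())
```

```text
([128, 264, 23, 26], 0.7708, -0.1146, 26.4, 24.5, -59.1)
([325, 256, 51, 42], 0.7522, 0.1108, 56.7, 25.8, -55.8)
([218, 166, 119, 52], 0.6679, 0.0257, 107.8, 48.8, -85.8)
([388, 135, 88, 65], 0.6327, 0.1762, 91.6, 44.5, 81.3)
4.1 [ 0.72328209 -0.41358885 -0.11373876]
```

View pics/w2.png

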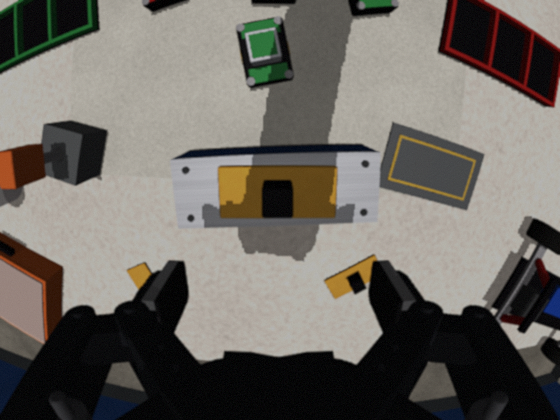

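Run:
```python
from h import *
im,pose=load('w2'); M=masks(im)
print(rects(im,M['yellow'],.004,pose,amin=200,box=(380,120,500,220)))
P=toplane('wrist',[(185,170),(365,163),(191,218),(365,212)],.076,pose); print(P.round(4), P.mean(0))
arm.move_gripper(0.6)
a=np.deg2rad(94.2)
arm.movep([.668,.0257,.21],q(a)); 
arm.line_to([.668,.0257,.163],velocity=.08)
print(arm.read_ft_force(),arm.read_opening())
arm.move_gripper(0.0,effort=40); print(arm.read_opening(),arm.read_tool_pos(),arm.read_ft_force())
arm.line_to([.668,.0257,.20],velocity=.08); arm.pause(.1)
print(arm.read_ft_force(),arm.read_opening(),arm.read_time())
wsnap('w3')
for n in('scene','side'): cv2.imwrite(f'pics/{n}3.png',snapshot(n))
```

```text
[([388, 135, 88, 65], 0.6438, 0.2192, 117.0, 56.9, 81.3)]
[[ 0.6541 -0.0631  0.076 ]
 [ 0.6356  0.1064  0.076 ]
 [ 0.7021 -0.0573  0.076 ]
 [ 0.6838  0.1132  0.076 ]] [0.66889709 0.02479116 0.076     ]
[-0.22327555  0.14769376 -0.06917672] 0.6018061934498191
0.2973811612706175 [0.66851248 0.02555612 0.16382232] [ 0.38510477 -0.17065927  2.77550361]
[ 0.21344927 -0.54920167 -1.43172802] 0.29812327376662023 6.775
```

View pics/w3.png

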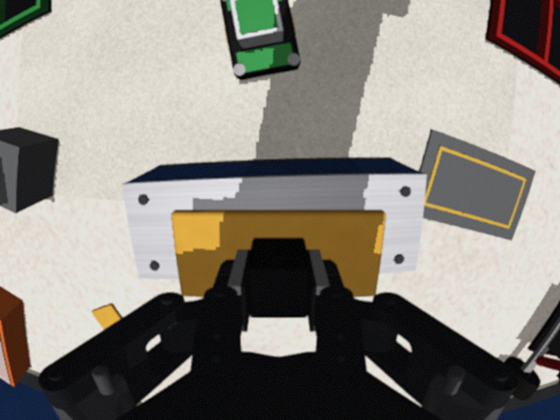

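View pics/scene3.png

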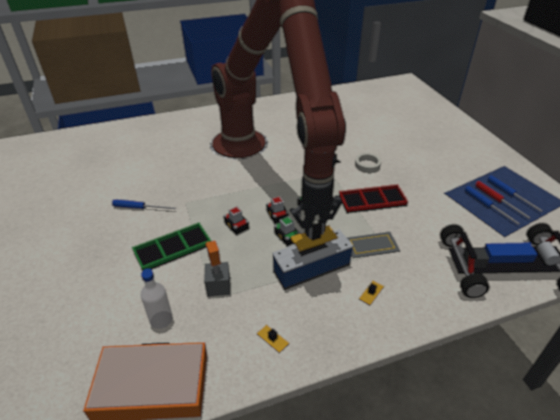

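Run:
```python
from h import *
a=np.deg2rad(81.3)
arm.line_to([.668,.03,.23],velocity=.15)
arm.movep([.6438,.2192,.20],q(a))
arm.line_to([.6438,.2192,.105],velocity=.12)
f0=arm.read_ft_force()[2]
for z in (.096,.094,.093,.092,.091,.0905):
    arm.line_to([.6438,.2192,z],velocity=.03); f=arm.read_ft_force()[2]; print(z,f-f0)
    if f-f0>2: break
arm.move_gripper(0.6)
arm.line_to([.6438,.2192,.25],velocity=.2)
print(arm.read_time())
arm.movep([.645,.04,.30],q(np.deg2rad(96.1))); arm.pause(.2)
wsnap('w4')
```

```text
0.096 -0.026339399721194034
0.094 -0.18673184467568515
0.093 -0.12778197880452025
0.092 -0.05542992692371529
0.091 6.738876626685267
11.7667
```

View pics/w4.png

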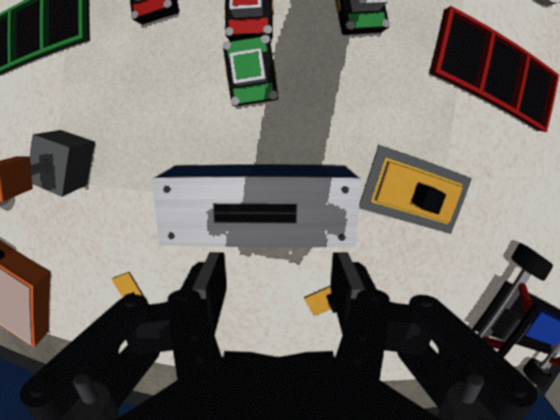

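Run:
```python
from h import *
im,pose=load('w4'); M=masks(im); H,S,V=hsv(im)
print('cover',rects(im,M['yellow'],.012,pose,amin=200,box=(360,140,480,230)))
for t in (45,60,75): print('slot',rects(im,V<t,.076,pose,amin=200,box=(195,192,315,232)))
P=[]
for b in [(158,180,176,198),(337,180,355,198),(162,227,180,245),(332,227,350,245)]:
    g=V[b[1]:b[3],b[0]:b[2]]; w=np.clip(120-g,0,None).astype(float); yy,xx=np.mgrid[b[1]:b[3],b[0]:b[2]]
    P.append(((xx*w).sum()/w.sum(),(yy*w).sum()/w.sum()))
X=toplane('wrist',P,.076,pose); print(np.round(P,1),X.round(4),X.mean(0))
for i,j in((0,1),(2,3)): d=X[j]-X[i]; print(np.rad2deg(np.arctan2(d[1],d[0])))
# move over the pin
arm.movep([.60,-.215,.32],q(np.pi/2)); arm.pause(.2)
im,pose=wsnap('w5'); M=masks(im)
print('pin',rects(im,M['orange'],.15,pose,amin=100)); print(arm.read_time())
```

```text
cover [([371, 158, 91, 66], 0.6424, 0.2158, 115.8, 55.5, 81.3)]
slot [([214, 204, 82, 19], 0.6687, 0.0241, 77.8, 18.0, -83.7)]
slot [([214, 204, 83, 19], 0.6687, 0.0244, 78.9, 18.2, -83.7)]
slot [([213, 203, 84, 21], 0.6684, 0.0243, 79.6, 19.7, -84.3)]
[[166.5 188.8]
 [344.6 189.3]
 [170.8 235.3]
 [339.8 234.1]] [[ 0.6538 -0.0629  0.076 ]
 [ 0.636   0.1063  0.076 ]
 [ 0.7018 -0.058   0.076 ]
 [ 0.6811  0.1093  0.076 ]] [0.66815876 0.02368162 0.076     ]
96.0318847651694
97.04729535643959
pin [([245, 238, 30, 38], 0.643, -0.2257, 34.0, 22.7, 3.1)]
14.05
```

View pics/w5.png

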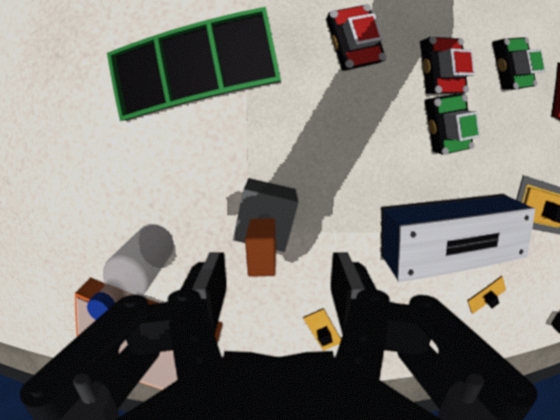

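Run:
```python
from h import *
im,pose=load('w5')
cv2.imwrite('pics/c5.png',cv2.resize(im[170:290,215:335],None,fx=5,fy=5,interpolation=cv2.INTER_NEAREST))
for z,w in((.15,''),):
  X=np.array([[.6427+dx,-.225+dy,z] for dx in(-.018,.018) for dy in(-.012,.012)]); print((proj(X,pose)-[215,170])*5)
```

```text
[[154.49408626 329.52222384]
 [305.05034772 330.56814414]
 [161.69998819 527.07850369]
 [304.6074099  528.5753886 ]]
```

View pics/c5.png

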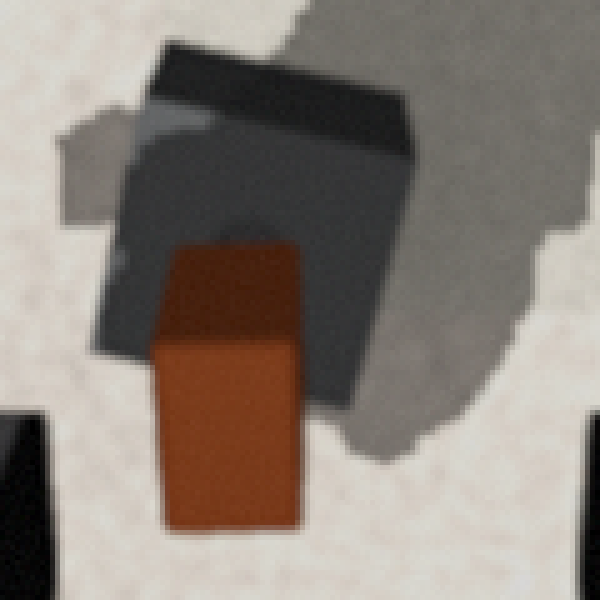

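Run:
```python
from h import *
im,pose=load('w5')
c=np.array([(148,98),(413,155),(352,408),(95,352)])/5+[215,170]
print(toplane('wrist',c,.06,pose).mean(0))
a=np.deg2rad(93.1)
arm.move_gripper(.6)
P=np.array([.6435,-.2255,0])
arm.movep(P+[0,0,.24],q(a))
arm.line_to(P+[0,0,.179],velocity=.1); print(arm.read_ft_force())
arm.move_gripper(0.0,effort=80); arm.pause(.2); print(arm.read_opening(),arm.read_ft_force(),arm.read_wrist_torque(),arm.read_tool_pos(),arm.read_time())
wsnap('w6'); cv2.imwrite('pics/side6.png',snapshot('side'))
```

```text
[ 0.64443313 -0.22491406  0.06      ]
[ 0.91416524 -0.69645228  0.52640141]
0.2675257196760211 [-0.29898252 -0.85616083  5.32140458] [-0.16309436 -0.01176203  0.05399937] [ 0.64407392 -0.22598927  0.1800737 ] 16.0417
```

View pics/w6.png

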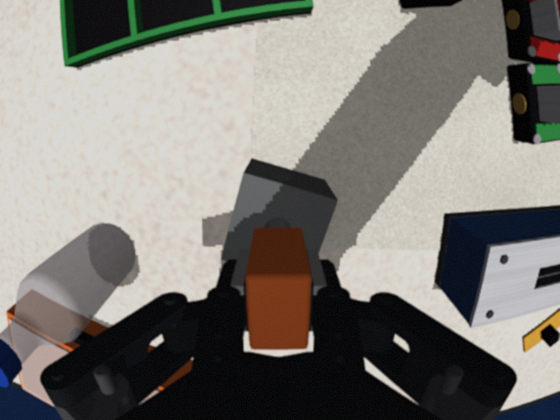

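View pics/side6.png

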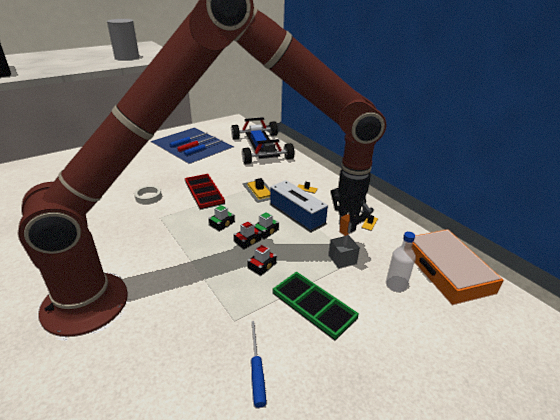

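Run:
```python
from h import *
p=arm.read_tool_pos()
arm.line_to([p[0],p[1],.20],velocity=.06); print(arm.read_ft_force())
arm.line_to([p[0],p[1],.30],velocity=.15); print(arm.read_ft_force())
arm.movep([.6686,.0243,.30],q(np.deg2rad(96.2)))
arm.line_to([.6686,.0243,.262],velocity=.1); arm.pause(.3)
print(arm.read_ft_force(),arm.read_wrist_torque(),arm.read_opening(),arm.read_tool_pos(),arm.read_time())
wsnap('w7')
for n in('scene','side'): cv2.imwrite(f'pics/{n}7.png',snapshot(n))
a=cv2.imread('pics/scene7.png')[180:300,250:370]; b=cv2.imread('pics/side7.png')[140:260,240:360]
cv2.imwrite('pics/c7.png',cv2.resize(np.hstack([a,b]),None,fx=3.3,fy=3.3,interpolation=cv2.INTER_CUBIC))
```

```text
[ 0.88219518 -0.52388407 -0.57540666]
[ 0.45588754 -0.94699792 -0.77979084]
[-0.75931726 -0.0577184  -1.5133829 ] [-0.01017347 -0.00677706  0.0614807 ] 0.27210424150303053 [0.66885585 0.02432393 0.26269197] 19.2833
```

View pics/c7.png

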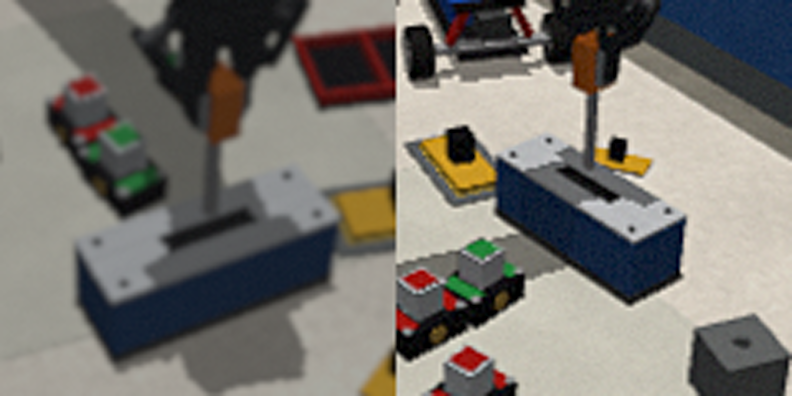

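View pics/w7.png

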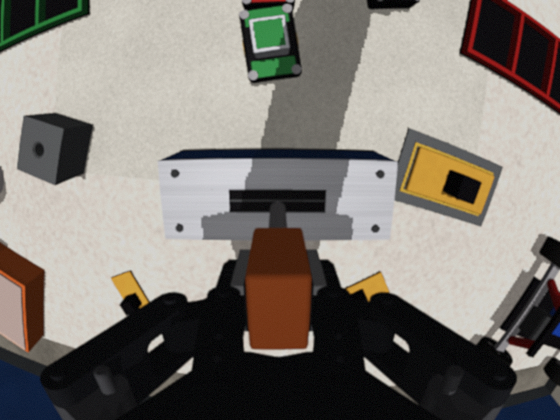

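Run:
```python
from h import *
np.set_printoptions(precision=4,suppress=True)
print(toplane('scene',[(313.6,244.2)],.0927),toplane('side',[(299.4,190.3)],.0927))
print(toplane('scene',[(313.6,249.1)],.076),toplane('side',[(298.2,195.5)],.076))
im,pose=load('w7');H,S,V=hsv(im)
print(toplane('wrist',[(278,203)],.0927,pose))
print(proj([[.6688,.0243,.0927]],pose))
```

```text
[[0.6706 0.0251 0.0927]] [[0.6758 0.0239 0.0927]]
[[0.672  0.0253 0.076 ]] [[0.6704 0.0217 0.076 ]]
[[0.6655 0.0247 0.0927]]
[[276.9755 206.9792]]
```

```bash
cat > feel.py <<'E'
from h import *
C=np.array([.6686,.0243]); th=np.deg2rad(96.2); u=np.array([np.cos(th),np.sin(th)]); OFF=.170
def pos(y,tipz): return [*(C+u*y),tipz+OFF]
def F(): return np.array(arm.read_ft_force())
E
python3 - <<'E'
from feel import *
arm.line_to(pos(-.024,.085),velocity=.1); arm.pause(.1); f0=F()
z=.085
while z>.044:
    z-=.003 if z>.058 else .001
    arm.line_to(pos(-.024,z),velocity=.05); d=F()-f0
    if np.linalg.norm(d)>2.0: print(round(z,4),d.round(2),np.round(arm.read_tool_pos(),4)); 
    if d[2]>5 or np.hypot(*d[:2])>6: break
print(z,d.round(2),f0,arm.read_time())
E
```

```text
0.049 [-1.21 -0.18  5.85] [6.714e-01 4.000e-04 2.201e-01]
0.048999999999999974 [-1.21 -0.18  5.85] [ 0.0099114  -0.24015247 -0.55184376] 24.4333
```

Run:
```python
from feel import *
f0=np.array([.0,-.24,-.55])
found=None
for y in [-.024,-.0195,-.015,-.0105,-.006,-.0015,.003,.0075,.012,.0165,.021,.025]:
    arm.line_to(pos(y,.0525),velocity=.06)
    arm.line_to(pos(y,.0478),velocity=.05); d=F()-f0
    print(y,d.round(2),round(arm.read_tool_pos()[2]-OFF,4))
    if d[2]<4:
        arm.line_to(pos(y,.0455),velocity=.03); d=F()-f0; print('  deeper',d.round(2))
        if d[2]<5: found=y; break
print(found,arm.read_time())
```

```text
-0.024 [-2.17  1.08  9.75] 0.05
-0.0195 [-2.37  0.99  9.61] 0.0498
-0.015 [0.93 2.42 0.1 ] 0.047
  deeper [ 1.02  2.99 -1.37]
-0.015 26.2
```

Run:
```python
from feel import *
v=np.array([u[1],-u[0]]) # lock x dir
f0=np.array([.0,-.24,-.55])
y=-.015
for k in range(5):
    d=F()-f0; lu=d[:2]@u; print(round(y,4),'lat u,x',round(lu,2),round(d[:2]@v,2),d[2].round(2),np.round(arm.read_tool_pos(),4))
    if abs(lu)<.6: break
    y+=.0012*np.sign(lu); arm.line_to(pos(y,.0455),velocity=.03); arm.pause(.1)
if abs(lu)<1.5: y+=.001   # centre further away from the touched wall
z=.0455
while z>.0135:
    z-=.002 if z>.019 else .001
    arm.line_to(pos(y,z),velocity=.05); d=F()-f0
    print(round(z,4),d.round(1),round(arm.read_tool_pos()[2]-OFF,4))
    if d[2]>8 or np.hypot(*d[:2])>10: break
print(y,arm.read_time(),arm.read_opening())
```

```text
-0.015 lat u,x 2.86 1.34 -1.37 [0.6701 0.0105 0.2147]
-0.0138 lat u,x 2.46 0.28 -1.38 [0.6697 0.0107 0.2151]
-0.0126 lat u,x 0.5 0.06 -0.57 [0.6697 0.0111 0.2155]
0.0435 [-0.2  0.6  0. ] 0.0435
0.0415 [ 0.5 -0.  -0.6] 0.0413
0.0395 [ 0.3 -0.6 -0.1] 0.0393
0.0375 [-0.1  0.3 -1. ] 0.0373
0.0355 [ 0.1 -0.2 -1.3] 0.0353
0.0335 [0.5 0.8 0.4] 0.0333
0.0315 [-0.5 -0.4 -0.9] 0.0313
0.0295 [-0.8  0.  -0.1] 0.0293
0.0275 [0.5 0.  0.9] 0.0273
0.0255 [-0.4  0.5 -0.4] 0.0253
0.0235 [-0.4 -0.2 -0.4] 0.0233
0.0215 [-0.2  0.6 -0.6] 0.0213
0.0195 [ 0.3  0.8 -0.2] 0.0193
0.0175 [ 0.2  0.3 -1.1] 0.0173
0.0165 [-0.5  0.  -0.7] 0.0164
0.0155 [-0.4  1.1 -0.5] 0.0154
0.0145 [-2.1 -0.1  2.8] 0.0151
0.0135 [-2.6  1.3  8.1] 0.015
-0.0116 31.4 0.27060763306060265
```

Run:
```python
from feel import *
y=-.0116
arm.line_to(pos(y,.0147),velocity=.03)
arm.move_gripper(.6); arm.pause(.1)
arm.line_to(pos(y,.09),velocity=.1)
arm.line_to(pos(y,.14),velocity=.2)
arm.movep([.52,.02,.42],q(np.pi/2)); arm.pause(.2)
im,pose=wsnap('w8'); M=masks(im)
for n in('scene','side'): cv2.imwrite(f'pics/{n}8.png',snapshot(n))
for c in('green','red'):
    print(c)
    for r in rects(im,M[c],.062,pose,box=(140,20,400,230)): print(r)
print(rects(im,M['green'],.02,pose,amin=2000));print(rects(im,M['red'],.02,pose,amin=2000))
print('pin',rects(im,M['orange'],.155,pose,amin=100)); print(arm.read_time())
```

```text
green
([256, 179, 28, 15], 0.5493, 0.0104, 37.7, 13.3, -68.2)
([256, 166, 18, 18], 0.5313, 0.0023, 21.1, 20.9, 14.1)
([247, 146, 29, 17], 0.5026, -0.0026, 38.6, 16.7, -74.8)
([332, 114, 29, 15], 0.4588, 0.1109, 39.3, 14.9, -78.1)
([338, 94, 19, 19], 0.435, 0.1113, 21.8, 21.2, -73.5)
([325, 80, 29, 16], 0.4134, 0.0989, 39.5, 15.3, -72.9)
red
([245, 131, 30, 14], 0.4819, -0.0034, 38.4, 14.3, -83.3)
([169, 114, 27, 19], 0.4607, -0.1067, 39.0, 17.0, -72.9)
([248, 112, 18, 18], 0.4593, -0.0078, 21.4, 21.2, -83.4)
([162, 98, 18, 20], 0.4377, -0.1234, 21.5, 21.3, -72.5)
([241, 96, 29, 15], 0.4356, -0.0097, 37.4, 15.1, -82.2)
([160, 84, 28, 15], 0.4147, -0.1197, 39.2, 14.3, -82.1)
[([31, 93, 100, 82], 0.4679, -0.3127, 199.9, 87.3, -78.7)]
[([401, 93, 109, 80], 0.4687, 0.3112, 199.9, 88.0, 81.0)]
pin [([35, 296, 57, 29], 0.7092, -0.3033, 107.2, 6.9, 72.4), ([274, 278, 22, 29], 0.6549, 0.0288, 37.7, 21.5, 10.8)]
34.55
```

View pics/w8.png

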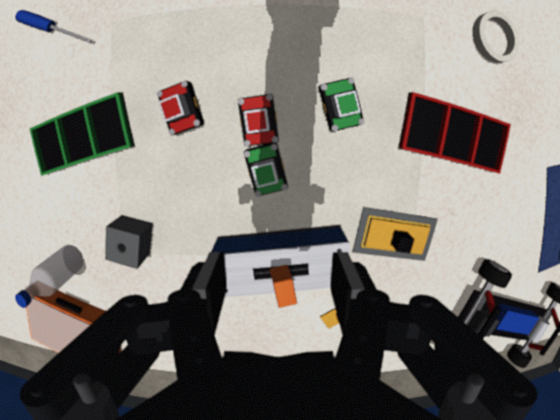

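View pics/side8.png

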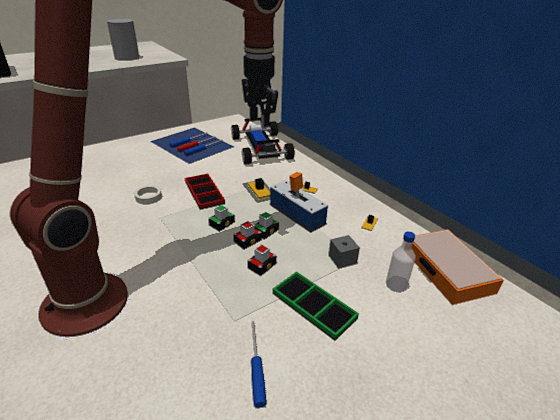

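Run:
```python
from h import *
im=cv2.imread('pics/w8.png')[215:315,205:355]; a=cv2.resize(im,None,fx=4,fy=4,interpolation=cv2.INTER_CUBIC)
b=cv2.resize(cv2.imread('pics/scene8.png')[190:290,270:358],None,fx=3,fy=3,interpolation=cv2.INTER_CUBIC)
c=cv2.resize(cv2.imread('pics/side8.png')[155:240,255:340],None,fx=3,fy=3,interpolation=cv2.INTER_CUBIC)
cv2.imwrite('pics/c8a.png',a)
o=np.zeros((300,540,3),np.uint8); o[:300,:264]=b; o[:255,270:525]=c; cv2.imwrite('pics/c8b.png',o)
```

```text
(no output)
```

View pics/c8a.png

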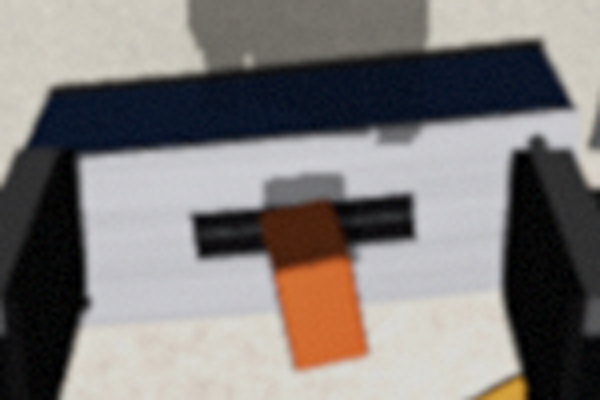

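View pics/c8b.png

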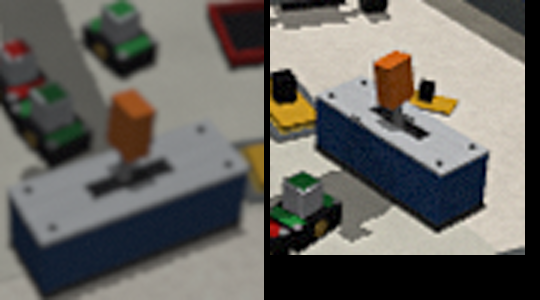

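```bash
cat > gb.py <<'E'
from h import *
def pick(color,xy,hover=.27,fn='p',dry=False):
    arm.move_gripper(.65)
    arm.movep([xy[0],xy[1],hover],q(np.pi/2+np.deg2rad(12))); arm.pause(.15)
    im,pose=wsnap(fn); 
    R=rects(im,masks(im)[color],.062,pose,amin=80)
    sq=[r for r in R if r[3]<26 and r[4]>17]
    b=min(sq,key=lambda r:np.hypot(r[1]-xy[0],r[2]-xy[1]))
    c=np.array(b[1:3]); assert np.hypot(*(c-xy))<.06,(b,R)
    ys=((b[5]+45)%90)-45
    body=[r for r in rects(im,masks(im)[color],.030,pose,amin=80) if r[3]>33 and np.hypot(r[1]-c[0],r[2]-c[1])<.045]
    yb=None
    if len(body)==2:
        d=np.subtract(body[0][1:3],body[1][1:3]); d=d*np.sign(d[0]); yb=np.rad2deg(np.arctan2(d[1],d[0])); cb=np.mean([r[1:3] for r in body],0)
        print('body c',cb.round(4))
    yaw=yb if yb is not None else ys
    print(color,b,'yaw sq',round(ys,1),'body',yb,arm.read_time())
    if dry: return c,yaw
    a=np.deg2rad(90+yaw)
    arm.movep([*c,.16],q(a)); arm.line_to([*c,.107],velocity=.1)
    f=arm.read_ft_force(); arm.move_gripper(0.,effort=40); 
    arm.line_to([*c,.15],velocity=.1); arm.pause(.1)
    print('grip',arm.read_opening(),'F',np.round(f,1),np.round(arm.read_ft_force(),2))
    arm.line_to([*c,.22],velocity=.2)
    return c,yaw
def place(xy,yaw):
    a=np.deg2rad(90+yaw)
    arm.movep([*xy,.22],q(a)); arm.line_to([*xy,.135],velocity=.12); arm.pause(.1)
    f0=np.array(arm.read_ft_force())
    for z in np.arange(.130,.1065,-.002):
        arm.line_to([*xy,z],velocity=.04); d=np.array(arm.read_ft_force())-f0
        if np.linalg.norm(d)>3: break
    print('placed z',round(z,4),d.round(1),np.round(arm.read_tool_pos(),4))
    return z
def letgo(xy):
    arm.move_gripper(.5); arm.line_to([*xy,.2],velocity=.15); print('t',arm.read_time())
E
python3 - <<'E'
from gb import *
im,pose=load('w5'); print(rects(im,masks(im)['green'],.02,pose,amin=2000))
arm.movep([.44,.30,.36],q(np.pi/2)); arm.pause(.15)
im,pose=wsnap('w9'); print(rects(im,masks(im)['red'],.02,pose,amin=1500))
print(arm.read_time())
pick('red',(.4593,-.0078),fn='p1')
E
```

```text
[([108, 8, 172, 112], 0.4688, -0.3152, 197.3, 89.2, -78.7)]
[([212, 144, 157, 86], 0.4678, 0.3136, 197.7, 89.7, 80.9)]
35.8917
body c [ 0.4594 -0.0082]
red ([263, 181, 27, 26], 0.4593, -0.0079, 22.5, 22.2, 7.3) yaw sq 7.3 body 7.9226832843084525 37.5417
grip 0.3390542461840563 F [ 0.5 -0.3 -0. ] [-0.55 -0.3  -1.91]
```

View pics/w9.png

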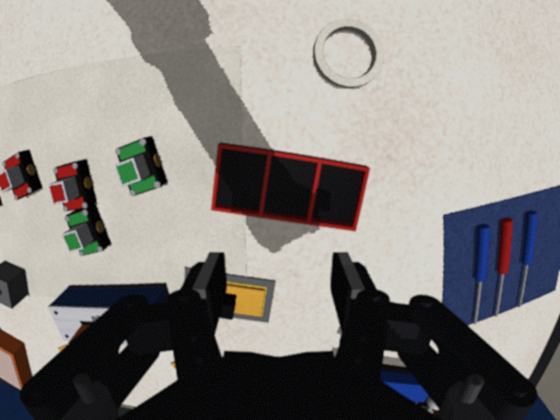

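View pics/p1.png

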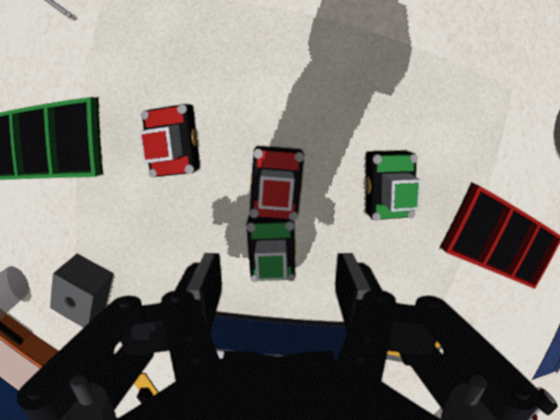

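```bash
cat >> gb.py <<'E'
def nest(which,k):
    c,yaw={'rej':(np.array([.468,.3133]),-9.),'pass':(np.array([.4684,-.3145]),11.3)}[which]
    t=np.deg2rad(90+yaw); return c+k*.065*np.array([np.cos(t),np.sin(t)]),yaw
E
python3 - <<'E'
from gb import *
n,y=nest('rej',1); place(n,y)
im,pose=wsnap('w10'); cv2.imwrite('pics/scene10.png',snapshot('scene')); print(arm.read_time())
a=cv2.resize(cv2.imread('pics/scene10.png')[160:250,320:440],None,fx=5,fy=5); cv2.imwrite('pics/c10.png',a)
E
```

```text
placed z 0.112 [-3.  -1.6  9.7] [0.4782 0.3774 0.1139]
45.2833
```

View pics/w10.png

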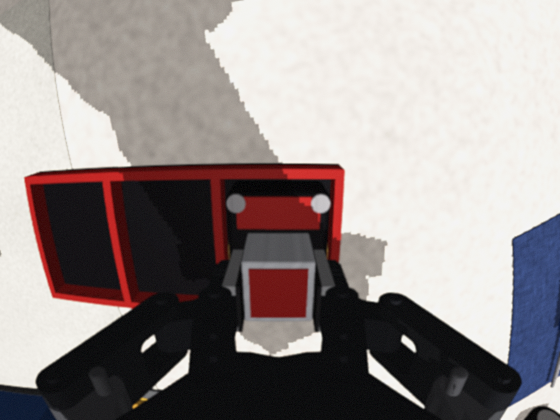

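View pics/c10.png

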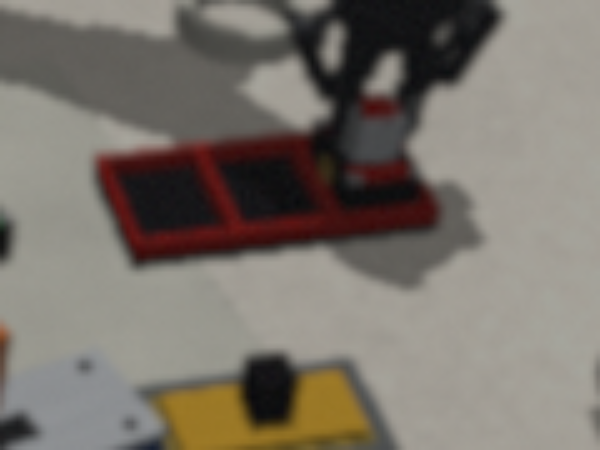

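Run:
```python
from gb import *
n,y=nest('rej',1); letgo(n)
pick('red',(.4377,-.1235),fn='p2')
n,y=nest('rej',-1); place(n,y); wsnap('w11'); letgo(n)
arm.line_to([n[0],n[1],.3],velocity=.25)
arm.pause(.1); im,pose=wsnap('w12'); print(arm.read_time())
for r in rects(im,masks(im)['red'],.068,pose,amin=80): print(r)
```

```text
t 46.3
body c [ 0.4376 -0.1235]
red ([263, 181, 27, 26], 0.4377, -0.1234, 22.5, 22.2, 17.0) yaw sq 17.0 body 16.73216022779472 48.625
grip 0.3446236871017254 F [-0.4  0.4  0.4] [-0.27  0.08 -2.09]
placed z 0.112 [-2.5 -1.1 13.8] [0.4578 0.2489 0.1138]
t 57.2917
57.9917
([398, 180, 22, 22], 0.4772, 0.3783, 22.6, 21.8, 81.3)
([382, 153, 39, 22], 0.4471, 0.3737, 42.1, 18.8, 73.9)
([247, 140, 175, 79], 0.4563, 0.3064, 170.8, 76.7, 80.9)
```

View pics/w12.png

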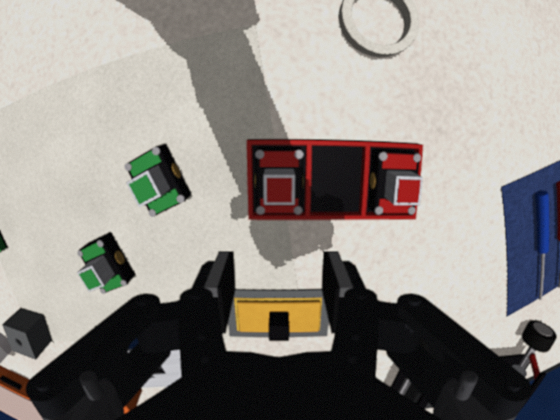

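Both reds lie flat in the outer reject nests (tags at 280,190 and 408,190). Now the greens.

Run:
```python
from gb import *
pick('green',(.435,.1113),fn='p3')
n,y=nest('pass',-1); place(n,y); wsnap('w13'); letgo(n)
pick('green',(.5312,.0024),fn='p4')
n,y=nest('pass',1); place(n,y); wsnap('w14'); letgo(n)
arm.movep([.50,-.02,.42],q(np.pi/2)); arm.pause(.2); wsnap('w15')
for k in('scene','side'): cv2.imwrite(f'pics/{k}15.png',snapshot(k))
print(arm.read_time())
```

```text
body c [0.4358 0.1132]
green ([263, 181, 26, 25], 0.4348, 0.1113, 22.1, 22.0, -77.3) yaw sq 12.7 body 19.050273632858136 59.1
grip 0.3500208306297723 F [-0.3  0.7  0.4] [ 0.22  0.36 -3.18]
placed z 0.112 [-0.4  0.9  9.1] [ 0.4814 -0.3786  0.1137]
t 68.1667
body c [0.5315 0.0025]
green ([267, 183, 25, 25], 0.5313, 0.0024, 22.0, 21.4, 11.9) yaw sq 11.9 body 14.205340211147934 70.1
grip 0.34243411375544325 F [-0.1 -0.3  0.3] [-0.25  0.42 -3.26]
placed z 0.112 [-2.6  2.8 13.7] [ 0.4556 -0.2509  0.1138]
t 78.4083
79.9833
```

View pics/w15.png

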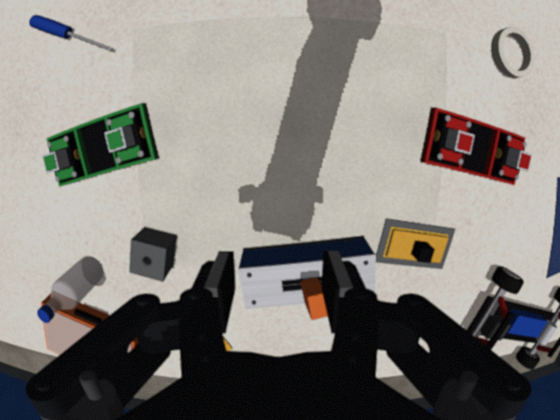

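View pics/scene15.png

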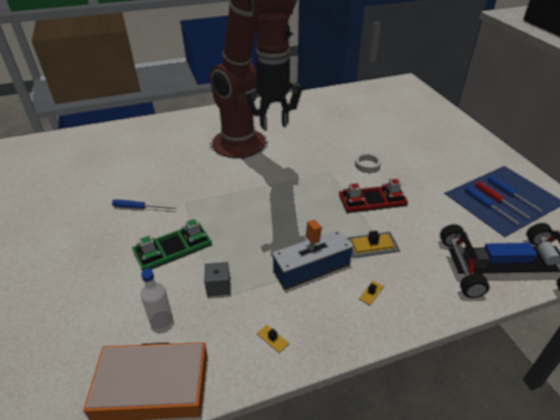

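View pics/side15.png

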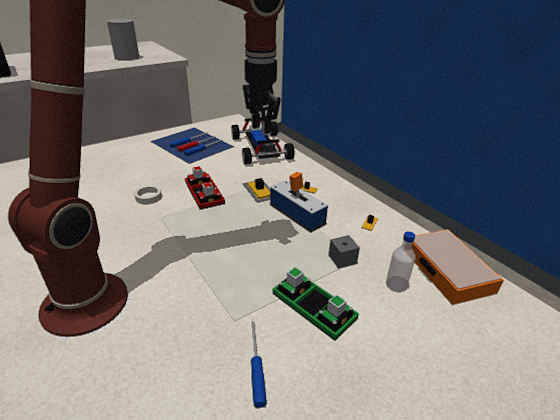

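Run:
```python
from gb import *
arm.movep([.45,-.314,.33],q(np.pi/2)); arm.pause(.15); im,pose=wsnap('w16')
cv2.imwrite('pics/c16.png',cv2.resize(im[90:260,150:410],None,fx=3,fy=3,interpolation=cv2.INTER_CUBIC))
arm.movep([.57,.06,.36],q(np.pi/2)); arm.pause(.15); im,pose=wsnap('w17')
cv2.imwrite('pics/c17.png',cv2.resize(im[150:320,150:410],None,fx=3,fy=3,interpolation=cv2.INTER_CUBIC))
for k in('scene','side'): cv2.imwrite(f'pics/{k}17.png',snapshot(k))
print(arm.read_time())
```

```text
83.1417
```

View pics/c16.png

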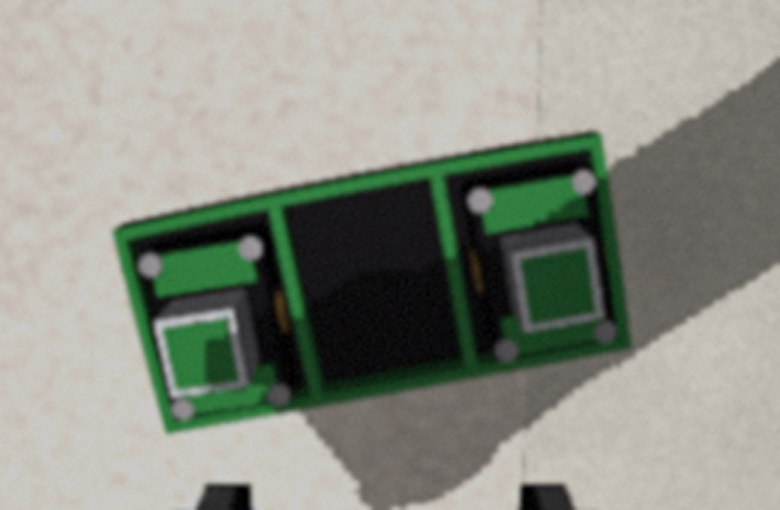

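View pics/c17.png

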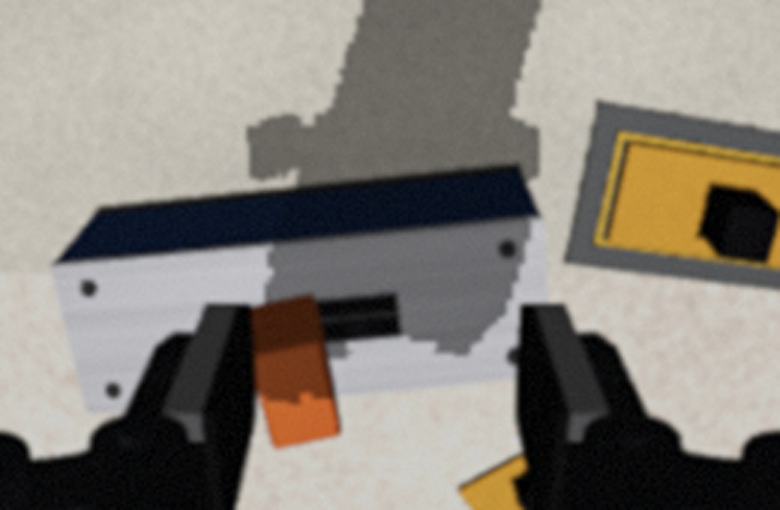

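Run:
```python
from h import *
b=cv2.resize(cv2.imread('pics/scene17.png')[210:270,280:345],None,fx=6,fy=6,interpolation=cv2.INTER_CUBIC)
c=cv2.resize(cv2.imread('pics/side17.png')[165:225,265:330],None,fx=6,fy=6,interpolation=cv2.INTER_CUBIC)
cv2.imwrite('pics/c18.png',np.hstack([b,c]))
```

```text
(no output)
```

View pics/c18.png

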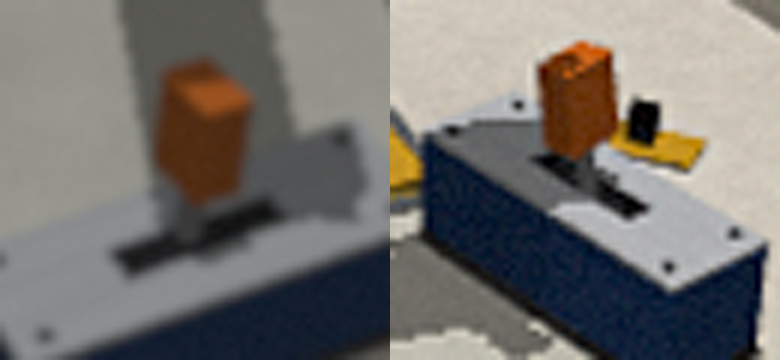

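Run:
```python
from h import *
def tri(a,b):
    o1,d1=ray('scene',[a]);o2,d2=ray('side',[b]);d1=d1[0]/np.linalg.norm(d1);d2=d2[0]/np.linalg.norm(d2)
    s=np.linalg.lstsq(np.stack([d1,-d2],1),o2-o1,rcond=None)[0]; p,r=o1+s[0]*d1,o2+s[1]*d2; return ((p+r)/2).round(4),np.linalg.norm(p-r).round(4)
print(tri((314.5,224.7),(296.2,175.3)))
# slot centre check: scene slot ends, side slot ends
e=lambda x,y:(x/6+280,y/6+210); f=lambda x,y:((x-390)/6+265,y/6+165)
print(tri(e(335,137),f(518,104)),tri(e(43,335),f(669,267)))
```

```text
(array([0.6616, 0.0279, 0.1508]), np.float64(0.0021))
(array([0.6639, 0.0863, 0.1003]), np.float64(0.0117)) (array([ 0.6787, -0.0457,  0.0523]), np.float64(0.0114))
```

Run:
```python
from h import *
print(arm.read_time(),arm.read_ft_force()); print(ticket.finish_job())
```

```text
83.1417 [-0.88268441  1.04800627  0.17331493]
the job is handed in; nothing more can be done
None
```

I finished the job and handed it in at 83 s of the 208 s allowed. No verdict is reported.

- **Cover:** it lies flat on its outlined rest.
- **Pin:** I felt for the latch hole with two pokes on solid face and found it on the third. I then centred the pin at about y = −12 mm and lowered it until it stopped on the floor, with the tip at 15 mm.
- **Gearboxes:** four were present. The two red ones are in the outer nests of the reject carrier. The two green ones are in the outer nests of the pass carrier, placed only after the pin was home. The last pictures show all four inside their nest walls and lying flat.
- **Knocked gearbox:** one red gearbox was knocked aside during the run. I measured it again before picking it up.
- **Bystanders:** the bottle, tape and screwdriver look unmoved in the last pictures.

**Not ideal:** once released, the pin leans about 7° in its loose hole, and I left it that way. Its handle top measured about 151 mm high from two cameras, against about 154 mm expected for that lean. That is within my picking error and agrees with it being fully home. I did not re-press the pin after letting go.

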